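# Index the mould wheel and lock it

## Task

Push a spoke of the mould wheel with a fingertip, turning the wheel until the tallest of the three moulds stands in line with the fixed pointer tongue of the stand. Then push the locking arm round until it rests against its stop pin, leaving the wheel as it is. Do not grip or lift anything, keep off the moulds standing on the wheel, and leave the tools and glass around it where they are.

Things in the scene. Friction and masses are not known exactly. Their poses are not given: they have to be found in the camera images.
- stand: fixed steel stand. Origin on the table under the wheel's axis, z up. Base plate radius 110 mm, 10 mm high; a flat pointer tongue 20 mm wide, 10 mm high, runs along the stand's +x to an arrow tip 215 mm from the origin. An extension 120 degrees counterclockwise (from above) from +x carries the locking arm and its stop pin (12 mm thick, top at 44 mm)
- wheel (a joint): turn of the wheel about the stand's vertical axis, rad, 0 at start, + counterclockwise from above, free both ways for a full turn; 0.25 N m friction, stays where left. Grey disc of radius 95 mm, top 62 mm high, with three moulds 120 degrees apart, centres 55 mm from the axis, each midway between two spokes
- spoke0 (a point): centre of the black ball (22 mm across) at the end of one of three spokes, 160 mm from the axis, 62 mm high. The spoke is a level round steel bar 14 mm thick at that height, radial from the disc's rim (95 mm) to the ball; spokes 120 degrees apart. Nothing of the stand or lock under it is higher than 44 mm
- spoke1 (a point): centre of the black ball (22 mm across) at the end of one of three spokes, 160 mm from the axis, 62 mm high. The spoke is a level round steel bar 14 mm thick at that height, radial from the disc's rim (95 mm) to the ball; spokes 120 degrees apart. Nothing of the stand or lock under it is higher than 44 mm
- spoke2 (a point): centre of the black ball (22 mm across) at the end of one of three spokes, 160 mm from the axis, 62 mm high. The spoke is a level round steel bar 14 mm thick at that height, radial from the disc's rim (95 mm) to the ball; spokes 120 degrees apart. Nothing of the stand or lock under it is higher than 44 mm
- mould_tall: the tallest mould: round aluminium cup, 52 mm across, 80 mm high, standing loose on the wheel's disc. Origin at the centre of its underside
- mould_short: short round aluminium cup, 52 mm across, 45 mm high, loose on the wheel's disc. Origin at the centre of its underside
- mould_square: square aluminium cup, 44 mm wide, 45 mm high, loose on the wheel's disc. Origin at the centre of its underside
- lock (a joint): turn of the locking arm about its own vertical pivot, rad, growing counterclockwise seen from above: 0 released; 1.2 locked, where the arm points straight away from the wheel's axis and rests against the stop pin. Starts between 0 and 0.35; light friction (0.08 N m), stays where it is left
- lock_pivot (a point): point on the locking arm's pivot axis, 125 mm from the wheel's axis, at 31 mm height (mid height of the arm)
- lock_tip (a point): centre of the black round end (22 mm across) of the locking arm, 97 mm from the pivot, 31 mm high. The arm is a level steel bar 16 mm wide, from 21 to 41 mm height, and passes below the spokes
- jacks: glassblower's jacks: two dark steel blades joined by a bow, 280 mm long, 10 mm high, lying flat. Origin at its underside; leave it alone
- tweezers: steel tweezers 206 mm long, 8 mm high, lying flat. Origin at its underside; leave it alone
- shears: steel shears with two finger loops, 200 mm long, 10 mm high, lying flat. Origin at its underside; leave it alone
- paperweight: green glass dome 72 mm across, 56 mm high. Origin at its underside; leave it alone
- tumbler: amber glass tumbler 72 mm across, 85 mm high. Origin at its underside; leave it alone
- paddle: wooden paddle, 250 mm long, 21 mm high, lying flat. Origin at its underside; leave it alone
- pot: blue plastic pot 70 mm across, 90 mm high. Origin at its underside; leave it alone

How it is judged (in metres and radians):
On the way, in this order (a step that is already met when the one before it is completed fails the run):
1. the tallest mould stands in line with the pointer, the locking arm still released (y of mould_tall in the frame of stand between -0.009 and 0.009 m and x of mould_tall in the frame of stand above 0.04 m and value of joint lock below 0.6 rad), for 0.2 s.
2. the locking arm rests against its stop pin (y of mould_tall in the frame of stand between -0.009 and 0.009 m and x of mould_tall in the frame of stand above 0.04 m and value of joint lock above 1.12 rad), for 0.2 s.
At the end, for the whole second after the job is handed in: the tallest mould's centre within 9 mm sideways of the pointer's centre line, on the pointer's side of the axis; locking arm within 0.08 rad of its stop; wheel at rest; all moulds upright on the wheel (all of step 2 and velocity of joint wheel between -0.05 and 0.05 rad/s and height (world z) of each of mould_tall, mould_short, mould_square above 0.057 m and angle between each of mould_tall, mould_short, mould_square's own z axis and vertical below 0.1 rad); the robot touches nothing.
It fails at once if a mould is touched by the robot (contact force between any of the fingers, the arm and mould_tall above 0.5 N or contact force between any of the fingers, the arm and mould_short above 0.5 N or contact force between any of the fingers, the arm and mould_square above 0.5 N).
It fails at once if a mould is lifted or knocked off the wheel (height (world z) of any of mould_tall, mould_short, mould_square above 0.075 m or height (world z) of any of mould_tall, mould_short, mould_square below 0.05 m).
It fails at once if the locking arm is pushed home while the tallest mould is out of line, or the wheel is turned out of line with the arm locked (value of joint lock above 0.9 rad and not (y of mould_tall in the frame of stand between -0.009 and 0.009 m and x of mould_tall in the frame of stand above 0.04 m)).
It fails at once if a tool or glass on the bench is moved more than 20 mm or lifted (distance of any of jacks, tweezers, shears, paperweight, tumbler, paddle, pot from where it was at the start of the episode above 0.02 m or height (world z) of any of jacks, tweezers, shears, paperweight, tumbler, paddle, pot above 0.012 m).
It also fails if it takes over 64 s, if anything falls off the work surface, if the arm or the gripper's body presses on something with over 40 N, if the wrist force passes 120 N, or if a joint passes its speed limit or range.

## Robot

A 6-joint arm with a two-finger parallel gripper is mounted at the origin on the work surface. World frame = base frame: x ahead of the robot, y to its left, z up, the work surface at z = 0. Lengths are in mm, angles in rad, forces in N, time in s.
With the tool pointing down it reaches from about 275 to 825 mm from the base axis. Payload 5.2 kg.
Tool frame: the origin (TCP) lies at the very end of the fingers, on their centre line; the grasp point (between the pads) lies 19 mm behind it; z points along the fingers, y is the direction in which the jaws open and shut (so a half turn about z gives the same grasp; the last joint's range is limited). The gripper opens to 93 mm and grips with 3 to 60 N. Pads are 15 mm wide; open, the fingers measure 128 mm over their backs; the gripper's body (75 mm by 188 mm) begins 65 mm behind the grasp point.
Start: joints at [1.058, 0.259, 1.535, -0, 1.348, -0.203], TCP at [167.655, 523.829, 218.653] pointing down, gripper open.
Joint ranges: [-3.14, 3.14], [-0.91, 2.08], [0.19, 2.58], [-1.22, 4.36], [0.22, 2.71], [-3.12, 3.12]. Speed limits (rad/s): [2.57, 2.57, 3.14, 3.14, 3.14, 3.14].

## Interface

Orientations are given as [roll, pitch, yaw] about the fixed x, y, z axes, in that order (R = Rz(yaw) Ry(pitch) Rx(roll)).
In Python, from bench import robot gives the robot as it stands. The module is installed in compiled form; this text tells all that it offers. Calls block until the motion is done:
- robot.move_ptp(position, orientation): joint-space move of the TCP to a pose.
- robot.move_linear(position, ori=None, speed=150, f_stop=None): straight line of the TCP; ori=None keeps the orientation; speed is the mean speed in mm/s. With f_stop (N) it stops when the force on the tool has changed by that much, and returns True; else False.
- robot.move_j(angles): joint-space move.
- robot.move_gripper(opening): opening from 0.0 (shut) to 1.0 (fully open); the grip force is fixed at half the most; returns when the fingers have stopped.
- robot.sleep(seconds).
- robot.inverse_kinematics(position, orientation): joint angles nearest the present ones, or None.
- robot.get_image(name): name is "side" or "top"; returns a dict with "img" (420x560x3 uint8, blue, green, red), "fovy" (degrees; the focal length in pixels is half the picture's height over the tangent of half this angle, whatever the lens; pixels are square), "cx", "cy" (the principal point, pixels), "eye" and "orientation" of the camera in the world. Camera axes: x right, y down, z forward; pixel columns grow to the right and rows downward; lengths in mm; the calibration is good to about 2 mm. A picture is of the moment at which its call begins. There is no depth.
A pose or a line that the arm cannot do raises robot.MotionError and nothing moves.
- robot.hand_in(): hands the job in, once; it reports no verdict.
Readings, each from a call of its own:
- robot.current_t(): time.
- robot.current_qpos(): joint angles.
- robot.current_joint_vel(): joint speeds.
- robot.current_joint_efforts(): joint torques, N m.
- robot.current_tcp_pos(): TCP position.
- robot.current_eef_rot(): TCP orientation.
- robot.current_contact_force(): force on the tool from outside, world axes, zero at the start.
- robot.current_ft_torque(): the same for the moment, N m.
- robot.current_gripper_width(): opening from 0.0 (shut) to 1.0 (fully open).
Only numpy, scipy, OpenCV 4.12 (cv2) and the standard library are available. Lean on these libraries where they do the work, as an engineer would, in place of code of your own. Each camera call takes 0.05 s, during which the arm holds its last target. There are 200 camera calls.

## Working session

There is one attempt and no reset: what is moved stays moved. The work goes in short steps, each a Python script; the robot and the scene stay as the last script left them, time stands still between calls to the robot, and variables do not carry over. Pictures are saved under pics/ and viewed, about 8 in all and at most 12, crops included, and the job is handed in when it is done.

```bash
mkdir -p pics; cat > h.py <<'E'
import numpy as np, cv2
from scipy.spatial.transform import Rotation as R
from bench import robot
def shot(n):
    d=robot.get_image(n); return d
def axes(d):
    o=np.array(d["orientation"],float)
    M=o if o.shape==(3,3) else R.from_euler('xyz',o).as_matrix()
    f=d["img"].shape[0]/2/np.tan(np.radians(d["fovy"])/2)
    return M,f,np.array(d["eye"],float)
def ray(d,u,v,z):
    M,f,e=axes(d); r=M@np.array([(u-d["cx"])/f,(v-d["cy"])/f,1.]); return e+r*(z-e[2])/r[2]
def proj(d,p):
    M,f,e=axes(d); c=M.T@(np.array(p,float)-e); return np.array([d["cx"]+f*c[0]/c[2],d["cy"]+f*c[1]/c[2]])
E
python3 - <<'E'
from h import *
for n in("top","side"):
    d=shot(n); cv2.imwrite(f"pics/{n}0.png",cv2.resize(d["img"],None,fx=1.42,fy=1.42,interpolation=cv2.INTER_CUBIC)); print(n,{k:v for k,v in d.items() if k!="img"})
    np.save(f"{n}0.npy",d,allow_pickle=True)
print(robot.current_eef_rot(),robot.current_t())
E
```

```text
top {'fovy': 56.37482720393772, 'cx': 270.5098309982573, 'cy': 206.23006254409435, 'eye': array([ 306.05029612,  -28.99528945, 1133.13556551]), 'orientation': array([-2.92251195e+00,  5.19160118e-04, -1.55362988e+00])}
side {'fovy': 57.7124141650771, 'cx': 276.65795747115965, 'cy': 211.11364424303224, 'eye': array([  44.17737312, -628.89511689,  991.30983021]), 'orientation': array([-2.43834293e+00, -1.60430414e-03, -6.46197780e-01])}
[-3.14004983e+00 -2.95088669e-04  2.83180994e+00] 0.1
```

View pics/top0.png

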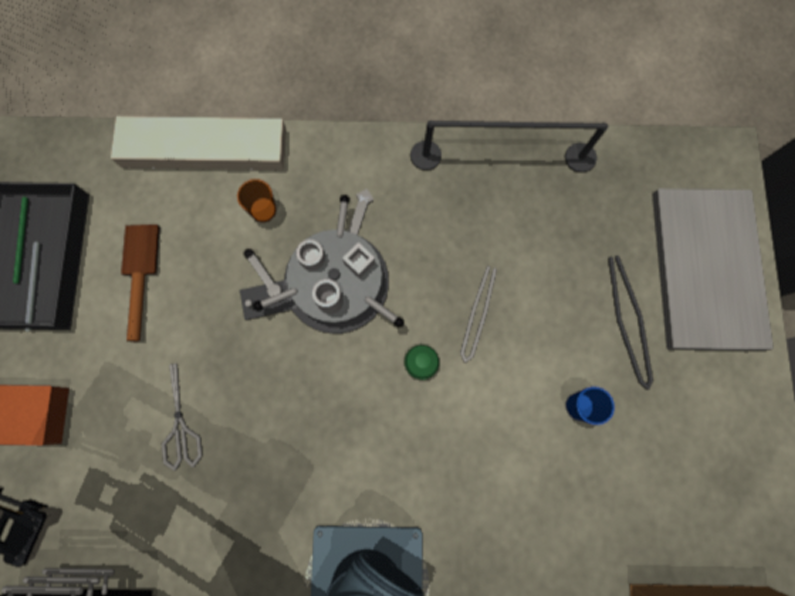

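View pics/side0.png

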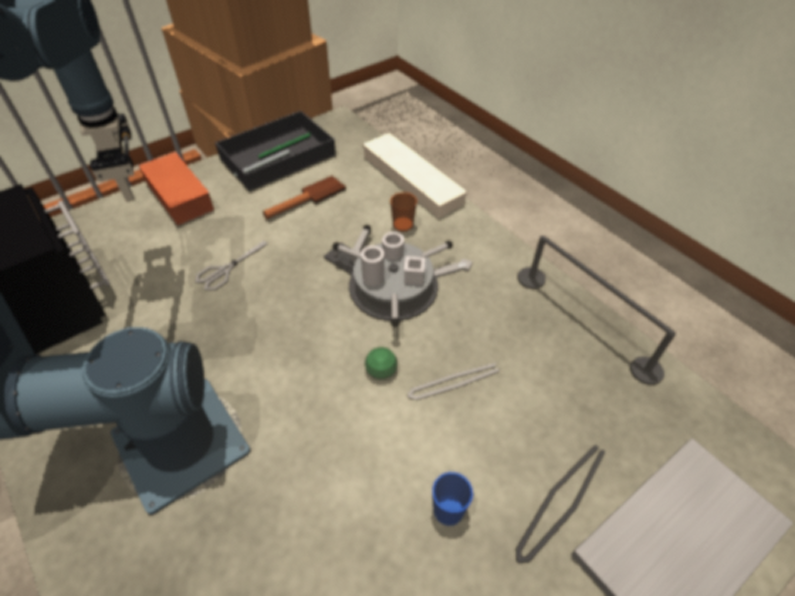

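The tall mould is the lower one on the wheel in the top view, about (326,293). The pointer tip is near (362,198), the lock arm tip at (249,254), and the spoke balls at (344,199), (398,322) and (257,305). Next I'll get precise positions from the dark blobs.

```bash
python3 - <<'E'
from h import *
d=np.load("top0.npy",allow_pickle=True).item(); im=d["img"]
x0,y0,x1,y1=160,120,300,240
cv2.imwrite("pics/crop.png",cv2.resize(im[y0:y1,x0:x1],None,fx=5,fy=5,interpolation=cv2.INTER_CUBIC))
g=im.max(2)
m=((g<45)*255).astype(np.uint8); m[:y0]=0;m[y1:]=0;m[:,:x0]=0;m[:,x1:]=0
n,l,s,c=cv2.connectedComponentsWithStats(m)
for i in range(1,n):
    if s[i,4]>4: print(s[i],c[i].round(1),ray(d,*c[i],62)[:2].round(1),ray(d,*c[i],31)[:2].round(1))
E
```

```text
[240 138   6   4  20] [242.6 139.5] [742.1  60.3] [754.7  62.9]
[172 176   6   5  21] [174.5 177.8] [622.9 250.3] [632.  258.4]
[265 194   7  19  47] [268.3 204.3] [549.9 -18.2] [557.  -17.9]
[178 212  28  10 112] [189.7 216.5] [511.5 200.2] [517.4 206.9]
[226 217  37  14 116] [247.9 224.9] [490.4  37.5] [495.7  39.4]
[277 224   7   6  32] [280.6 226.7] [486.9 -53.3] [492.1 -54. ]
```

View pics/crop.png

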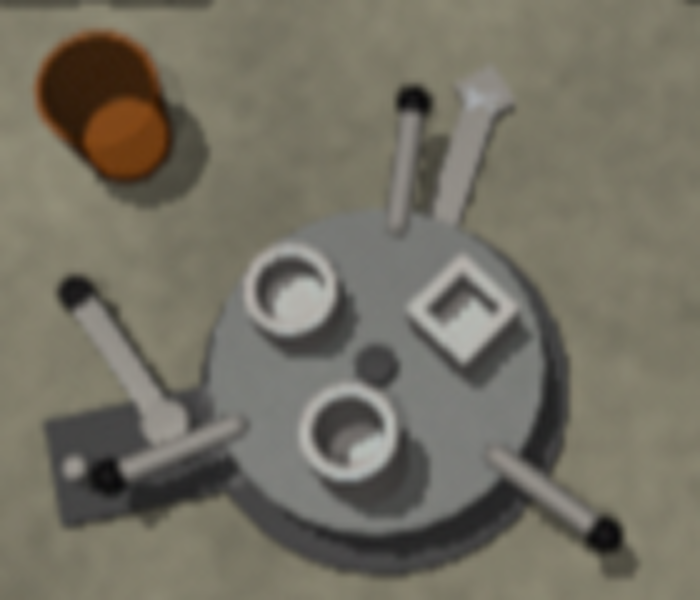

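The crop shows balls at (413,100), (605,534) and (107,476), lock tip (75,292), pivot (165,418), pin (73,467), and the tongue running from (448,215) to (484,90). The tall mould is at (348,432).

```bash
cat > meas.py <<'E'
from h import *
d=np.load("top0.npy",allow_pickle=True).item()
P=lambda c,z: ray(d,(c[0]+.5)/5-.5+160,(c[1]+.5)/5-.5+120,z)[:2]
B=np.array([P(c,z) for c,z in(((413,100),62),((107,476),62),((605,534),62))])
C=B.mean(0); A=np.degrees(np.arctan2(*(B-C).T[::-1]))
print("C",C,"r",np.linalg.norm(B-C,axis=1),"ang",A)
an=lambda p:(np.linalg.norm(p-C).round(1),np.degrees(np.arctan2(*(p-C)[::-1])).round(1))
for n,c,z in(("tip",(488,68),10),("mid",(478,125),10),("rim",(450,215),10),("pivot",(165,418),41),("pin",(73,467),44),("tall top",(348,432),142),("short",(292,291),107),("sq",(463,311),107),("tumbler base",(127,138),0)):
    print(n,P(c,z).round(1),an(P(c,z)))
pv=P((165,418),41);lt=P((75,292),31); v=lt-pv
print("lock",lt,np.linalg.norm(v),np.degrees(np.arctan2(v[1],v[0])))
E
python3 meas.py
```

```text
C [581.76883833  77.62559426] r [160.80316863 161.18305674 161.14084253] ang [  -5.77110176  114.16831794 -125.68444978]
tip [784.6  20.6] (np.float64(210.7), np.float64(-15.7))
mid [747.4  25.8] (np.float64(173.5), np.float64(-17.4))
rim [689.6  41.1] (np.float64(113.8), np.float64(-18.7))
pivot [554.3 198.7] (np.float64(124.2), np.float64(102.8))
pin [524.2 248.6] (np.float64(180.4), np.float64(108.6))
tall top [525.5  82.4] (np.float64(56.5), np.float64(175.2))
short [611.5 120. ] (np.float64(51.7), np.float64(55.0))
sq [601.7  26.4] (np.float64(54.9), np.float64(-68.7))
tumbler base [739.2 241.2] (np.float64(227.0), np.float64(46.1))
lock [631.30391359 258.10759602] 97.27482552217141 37.61756349032577
```

```bash
cat >> h.py <<'E'
C=np.array([581.8,77.6])
def pose(th,r,z):
    t=np.radians(th); return [C[0]+r*np.cos(t),C[1]+r*np.sin(t),z]
def ori(th): return [np.pi,0,np.radians(182+.85*(th-182))]
E
python3 - <<'E'
from h import *
d=np.load("top0.npy",allow_pickle=True).item()
im=d["img"].astype(int); m=(im[...,1]>im[...,2]+25)&(im[...,1]>im[...,0]+15); m[:,:270]=0; m[:,320:]=0; m[:220]=0; m[290:]=0
v,u=np.nonzero(m); p=ray(d,(u.min()+u.max())/2,(v.min()+v.max())/2,25)[:2]; print("paperweight",p,np.linalg.norm(p-C))
for th in(98,140,182,224,266): 
    q=robot.inverse_kinematics(pose(th,128,52),ori(th)); print(th,None if q is None else np.round(q,2))
robot.move_gripper(0.0)
robot.move_ptp(pose(97,128,200),ori(97))
robot.move_linear(pose(97,128,100),speed=150)
print(robot.current_qpos(),robot.current_t(),robot.current_gripper_width())
s=shot("side"); cv2.imwrite("pics/side1.png",cv2.resize(s["img"][100:280,180:380],None,fx=4,fy=3.3333))
E
```

```text
paperweight [ 414.58810229 -101.2627343 ] 244.85035523254
98 [ 0.16  0.5   1.61 -0.    1.03 -0.2 ]
140 [ 0.1   0.37  1.84  0.    0.93 -0.88]
182 [-0.08  0.29  1.96  0.    0.89 -1.69]
224 [-0.25  0.34  1.89  0.    0.92 -2.48]
266 None
[ 1.62262410e-01  4.48977712e-01  1.56061378e+00  5.30028208e-05
  1.13052743e+00 -1.82953788e-01] 4.2167 0.00719607200413947
```

View pics/side1.png

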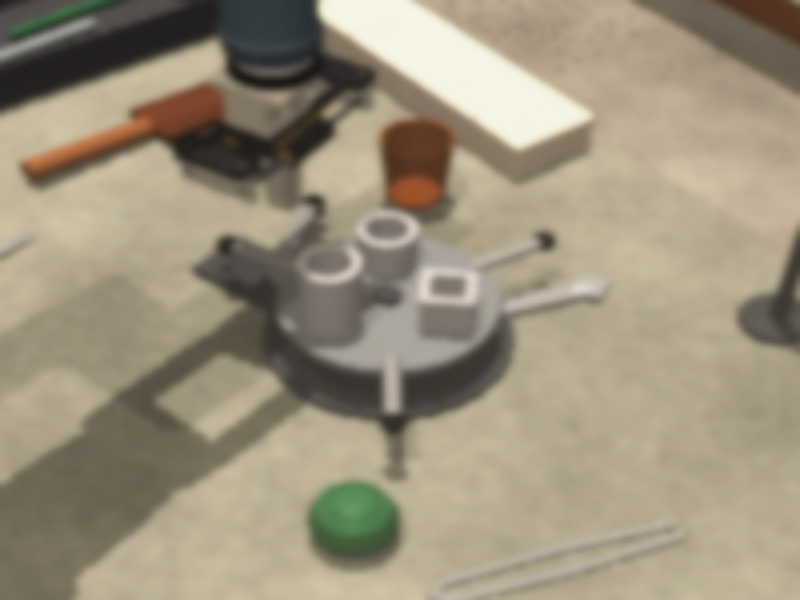

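```bash
python3 - <<'E'
from h import *
robot.move_linear(pose(97,128,52),speed=80)
print("F",robot.current_contact_force().round(1))
for th in range(107,240,12):
    robot.move_linear(pose(th,128,52),ori(th),speed=70)
print(th,"F",robot.current_contact_force().round(1),robot.current_tcp_pos(),robot.current_qpos().round(2),robot.current_t())
for t2 in(245,250,255,260,266):
  for o in(0,-10,-20,-30):
    y=ori(t2); y[2]+=np.radians(o); q=robot.inverse_kinematics(pose(t2,128,52),y); print(t2,o,None if q is None else q[5].round(2),end="; ")
d=shot("top"); np.save("top1.npy",d,allow_pickle=True); cv2.imwrite("pics/top1.png",cv2.resize(d["img"][120:240,160:300],None,fx=5,fy=5,interpolation=cv2.INTER_CUBIC))
E
```

```text
F [ 0.6 -0.2  0.5]
239 F [-0.   0.1  0.2] [515.53531707 -31.86196273  51.92938308] [-0.28  0.38  1.83 -0.    0.94 -2.73] 11.35
245 0 -2.82; 245 -10 -2.65; 245 -20 -2.47; 245 -30 -2.3; 250 0 -2.9; 250 -10 -2.73; 250 -20 -2.55; 250 -30 -2.38; 255 0 -2.98; 255 -10 -2.8; 255 -20 -2.63; 255 -30 -2.45; 260 0 -3.05; 260 -10 -2.87; 260 -20 -2.7; 260 -30 -2.52; 266 0 None; 266 -10 -2.96; 266 -20 -2.78; 266 -30 -2.61;
```

View pics/top1.png

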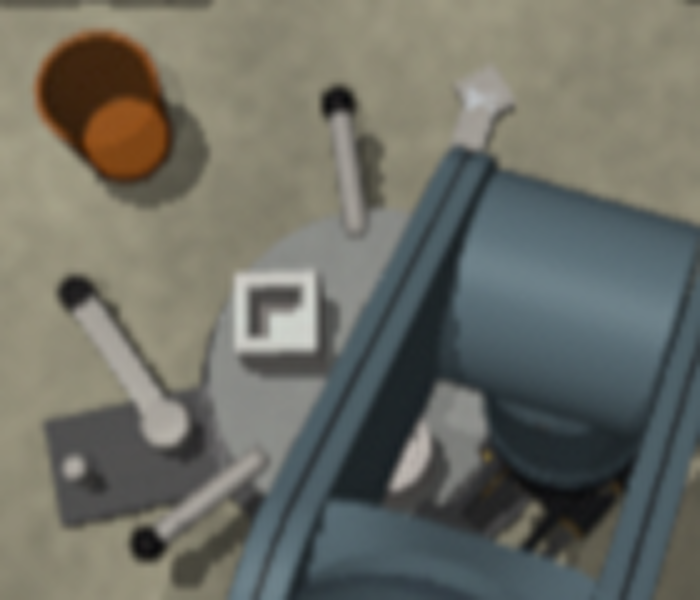

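The spoke balls are now at (338,100) and (147,543), so the wheel is following the finger. I'll work out the remaining angle and push on.

```bash
cat >> h.py <<'E'
def pang(d,c,z=62):
    p=ray(d,(c[0]+.5)/5-.5+160,(c[1]+.5)/5-.5+120,z)[:2]-C
    return np.degrees(np.arctan2(p[1],p[0])),np.linalg.norm(p)
E
python3 - <<'E'
from h import *
d=np.load("top1.npy",allow_pickle=True).item()
a=pang(d,(338,100)); b=pang(d,(147,543)); print(a,b)
turn=((a[0]+125.7)%360+(b[0]+5.8)%360)/2; off=114.2+turn-239; print("turn",turn,"finger lag",off)
tgt=114.2+168.6-off-3; print("finger target",tgt)
def o(th):
    y=ori(th); y[2]-=np.radians(10*(th-239)/27); return y
for th in np.linspace(239,tgt,4)[1:]: robot.move_linear(pose(th,128,52),o(th),speed=60)
d=shot("top"); np.save("top2.npy",d,allow_pickle=True); cv2.imwrite("pics/top2.png",cv2.resize(d["img"][120:240,160:300],None,fx=5,fy=5,interpolation=cv2.INTER_CUBIC))
print(robot.current_contact_force().round(1),robot.current_qpos().round(2))
E
```

```text
(np.float64(9.804276904242927), np.float64(161.57651200434188)) (np.float64(130.1835549939209), np.float64(160.24804936210148))
turn 135.74391594908192 finger lag 10.94391594908194
finger target 268.85608405091807
[ 1.5  0.6 -0.3] [-0.28  0.47  1.66 -0.    1.01 -2.98]
```

View pics/top2.png

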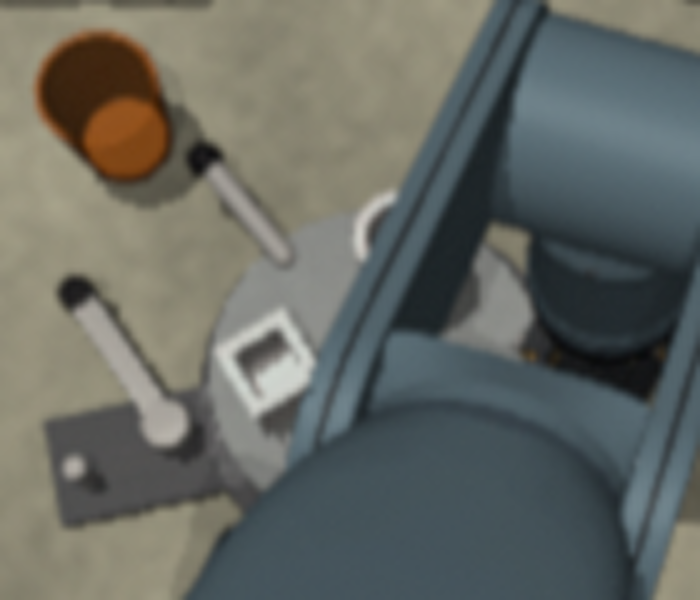

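Ball is now at (205,158), clear of the tumbler. I'll make the last correction, back off and raise the finger, then look again with the arm moved aside.

```bash
python3 - <<'E'
from h import *
d=np.load("top2.npy",allow_pickle=True).item()
a=pang(d,(205,158)); turn=a[0]+125.7; need=168.6-turn; print(a,"turn",turn,"need",need)
th=268.86; y=robot.current_eef_rot()
if 0<need<8:
    th+=need; robot.move_linear(pose(th,128,52),speed=30)
robot.move_linear(pose(th-8,128,52),speed=60)
robot.move_linear(pose(th-8,128,170),speed=150)
robot.move_ptp([430,-230,230],[np.pi,0,np.radians(170)])
d=shot("top"); np.save("top3.npy",d,allow_pickle=True); cv2.imwrite("pics/top3.png",cv2.resize(d["img"][120:240,160:300],None,fx=5,fy=5,interpolation=cv2.INTER_CUBIC))
print(robot.current_t(),robot.current_qpos().round(2))
E
```

```text
(np.float64(40.10530743990697), np.float64(159.79689672305673)) turn 165.80530743990698 need 2.7946925600930115
15.725 [-0.72  0.14  1.66  0.    1.34 -2.12]
```

View pics/top3.png

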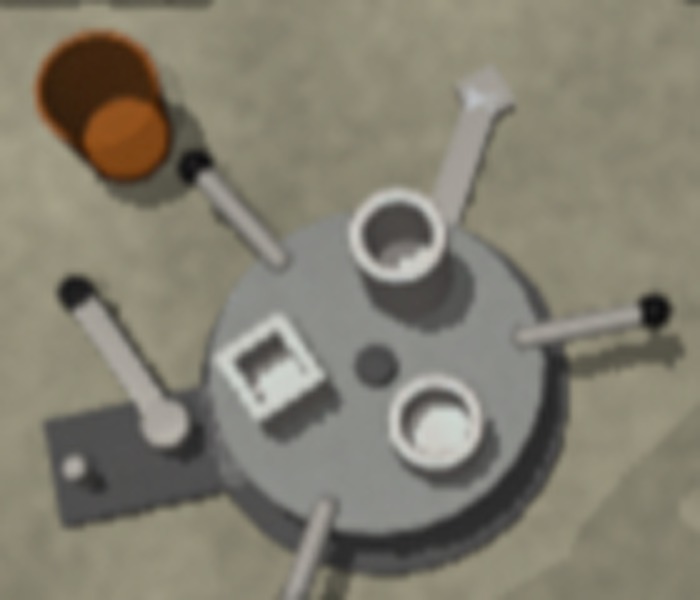

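```bash
python3 - <<'E'
from h import *
d=np.load("top3.npy",allow_pickle=True).item()
print("tall",pang(d,(397,237),142),"balls",pang(d,(195,165)),pang(d,(655,311)))
a=np.mean([pang(d,(195,165))[0]-60,pang(d,(655,311))[0]+60]); print("mould angle",a,"err mm",55*np.sin(np.radians(a+17.2)))
if abs(a+17.2)>5: raise SystemExit("off")
t=np.radians(102.8); pv=(C+125*np.array([np.cos(t),np.sin(t)])+np.array([554.3,198.7]))/2; print(pv)
def lp(ph,z=30): p=np.radians(ph); return [pv[0]+84*np.cos(p),pv[1]+84*np.sin(p),z]
def lo(ph): return [np.pi,0,np.radians(40+(ph-10)*45/75)]
for ph in(10,40,70,92): assert robot.inverse_kinematics(lp(ph),lo(ph)) is not None
robot.move_ptp(lp(10,230),lo(10)); robot.move_linear(lp(10,90),speed=150); 
print("descend stop",robot.move_linear(lp(10),speed=60,f_stop=10))
for ph in range(20,75,9): robot.move_linear(lp(ph),lo(ph),speed=60)
print(ph,robot.current_contact_force().round(1))
while ph<95:
    ph+=3; s=robot.move_linear(lp(ph),lo(ph),speed=25,f_stop=6)
    print(ph,s,robot.current_contact_force().round(1))
    if s: break
print(robot.current_t(),robot.current_tcp_pos(),pv)
d=shot("top"); cv2.imwrite("pics/top4.png",cv2.resize(d["img"][120:240,160:300],None,fx=5,fy=5,interpolation=cv2.INTER_CUBIC))
E
```

```text
tall (np.float64(-18.746087175003957), np.float64(52.774021812002665)) balls (np.float64(42.628649208841196), np.float64(160.17605393995237)) (np.float64(-77.5833572716302), np.float64(161.54733976080445))
mould angle -17.477354031394505 err mm -0.26623971749123787
[554.2032189  199.09683464]
descend stop False
74 [ 0.3 -0.9  0.2]
77 False [ 0.8 -1.2  0.8]
80 False [1.5 0.4 0.1]
83 False [ 0.3 -0.   0.6]
86 False [ 0.3 -0.5  0.2]
89 False [ 0.5 -0.  -0.5]
92 True [1.  1.  3.1]
25.0583 [554.55492769 283.4713447   30.85015062] [554.2032189  199.09683464]
```

View pics/top4.png

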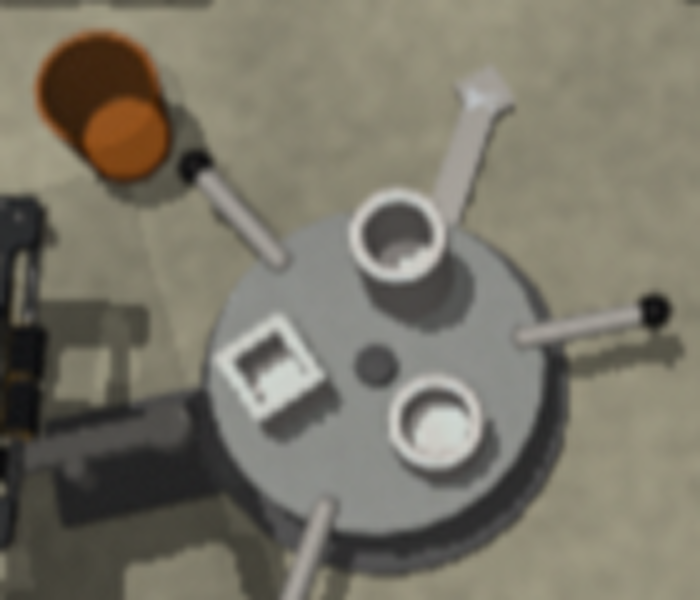

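The wheel hasn't moved and the force stop fired near the pin. I'll back off clockwise, rise, move aside and check the arm.

```bash
python3 - <<'E'
from h import *
p=np.array(robot.current_tcp_pos())
robot.sleep(0.4); print(robot.current_contact_force().round(1))
robot.move_linear(p+[18,0,0],speed=40)
robot.move_linear(p+[18,0,200],speed=150)
robot.move_ptp([330,420,250],[np.pi,0,np.radians(160)])
d=shot("top"); np.save("top5.npy",d,allow_pickle=True); cv2.imwrite("pics/top5.png",cv2.resize(d["img"][120:240,145:285],None,fx=5,fy=5,interpolation=cv2.INTER_CUBIC))
print(robot.current_t())
E
```

```text
[1.  1.1 5.3]
28.7417
```

View pics/top5.png

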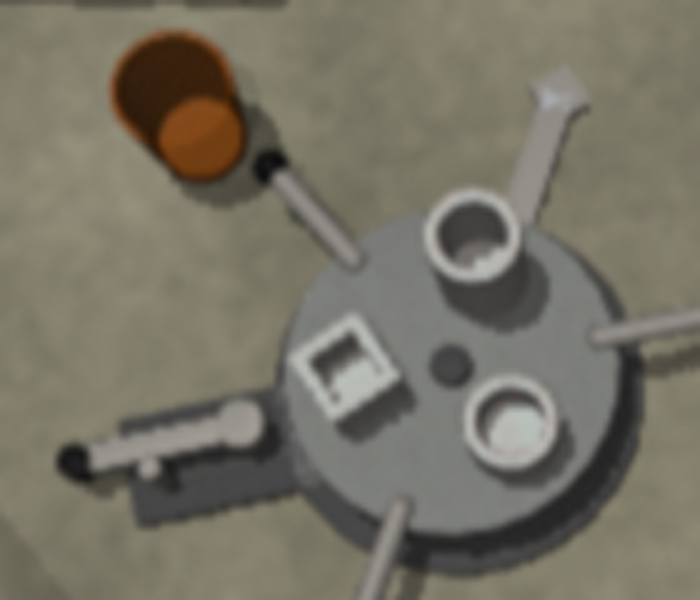

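The arm (tip at (73,461), pivot at (240,422)) lies against the pin at (148,466). I'll check the angle numerically and hand in if it's good.

```bash
python3 - <<'E'
from h import *
d=np.load("top5.npy",allow_pickle=True).item()
P=lambda c,z: ray(d,(c[0]+.5)/5-.5+145,(c[1]+.5)/5-.5+120,z)[:2]
v=P((73,461),31)-P((240,422),41); a=np.degrees(np.arctan2(v[1],v[0])); print("arm",a,np.linalg.norm(v)); 
b=P((270,165),62)-C; print("ball",np.degrees(np.arctan2(b[1],b[0])))
lock=np.radians(a-37.6); print("turned",lock)
if a>99: robot.hand_in(); print("handed in",robot.current_t())
E
```

```text
arm 103.02143826899147 99.19548146199475
ball 42.628649208841196
turned 1.1418194991841208
the job is handed in; nothing more can be done
the job is handed in; nothing more can be done
```

The job is handed in. The tallest mould is lined up with the pointer and the locking arm is against its stop pin, done at about 29 s of the 64 s allowed. `hand_in` gives no verdict.

**What I did:** I pushed one spoke counterclockwise with the closed fingertips, turning the wheel about 168°. Then I pushed the locking arm round until the force stop fired, backed off and moved the robot clear.

**Last checks:**
- **Mould alignment:** taking the angle from the spoke balls, the tallest mould is about 0.3 mm off the pointer line (limit 9 mm). Its rim gave −18.7° instead of −17.5°, which would be about 1.5 mm.
- **Pointer direction:** the arrow tip alone read −15.7° and the rest of the tongue and the lock pivot read −17° to −19°. I used −17.2°, and either reading is well within the limit.
- **Locking arm:** it points at 103.0° against the expected 102.8° and visibly touches the pin.
- **Wheel and surroundings:** the spoke ball was at the same angle before and after the locking push. All three moulds are upright and the tumbler has not moved. The other tools were not in the last picture, but the robot did not go near them at working height.

**One disagreement:** the fingertip stopped about 5° further round than my contact geometry predicted. The final picture showed the arm correctly on its pin.

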